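# Load the sharpening stone onto its presence switch

## Robot

A 6-joint arm with a two-finger parallel gripper is mounted at the origin on a cart in front of the work surface, level with it; the furniture and walls round the work are solid. World frame = base frame: x ahead of the robot, y to its left, z up, the work surface at z = 0. Lengths are in mm, angles in rad, forces in N, time in s.
With the tool pointing down it reaches from about 425 to 950 mm from the base axis. Payload 3.5 kg.
Tool frame: the origin (TCP) lies where the fingers leave the gripper's body, on its centre line; the fingertips stand 73 mm ahead of it and the grasp point (between the pads) lies 54 mm ahead of it; z points along the fingers, x is the direction in which the jaws open and shut, and the axes are right-handed (so a half turn about z gives the same grasp; the last joint's range is limited). The gripper opens to 85 mm and grips with 20 to 120 N. Pads are 22 mm wide; open, the fingers measure 114 mm over their backs; the gripper's body (76 mm by 85 mm) begins 54 mm behind the grasp point. The pads swing forward as they close: fully open they stand 13 mm farther back than shut.
Start: joints at [1.031, 0.286, 1.577, -0, 1.279, -0.15], TCP at [256.466, 624.365, 303.925] pointing down, gripper open.
Joint ranges: [-2.77, 2.77], [-0.9, 2.22], [0.21, 2.48], [-1.53, 4.67], [0.24, 2.81], [-2.84, 2.84]. Speed limits (rad/s): [2.79, 2.79, 3.14, 3.14, 3.14, 3.14].

## Interface

Orientations are given as a unit quaternion [x, y, z, w].
In Python, from workcell import r gives the robot as it stands.
- The arm moves only by the shell command python3 -m jog 'ROWS' [FORCE]. ROWS is JSON, a list of rows, each a list of 7 numbers: the turn, a rotation vector about the tool's x, y, z in units of 6 degrees (1.0 is 6 degrees), then the shift along the tool's x, y, z in units of 30 mm (1.0 is 30 mm), then the finger opening in mm, from 0 to 85.4. In form: [[wx, wy, wz, tx, ty, tz, hand], ...]. A call has 1 to 8 rows; each row shifts and turns the pose as measured when the row begins, along the tool's axes as they then stand; what a row does not reach is not made up. A row lasts 1/10 s, in which the tool goes at most 50 mm and 8.59 degrees, less where a joint would pass 70% of its speed; a pose out of reach is approached as far as the arm can. A call is refused whole if a number of a shift passes 1 or a number of a turn 1, either way. A call with a gripper value outside its range is refused whole. The fingers move at their own pace and stop on an object; FORCE is the grip in N (left out, the last holds). Time passes only in rows, so rows that do not move let the fingers close. It gives the time, the measured TCP pose, the force and the opening at its end, in the units of the state.
- r.get_obs(): the state, without advancing time (a new reading comes with each control period).
- r.get_image(name): name is "side" or "top" or "wrist"; returns a dict with "pixels" (480x640x3 uint8, red, green, blue), "intrinsics" (3x3 intrinsics, pixels), "dist" ([k1, k2, p1, p2, k3] as OpenCV has them; the pictures are not rectified), "R" (3x3) and "t" (3): a world point X has camera coordinates R X + t; the wrist camera has in their place "hand_eye" (4x4, takes a point from camera to tool coordinates, whose origin is the TCP and whose axes are the tool frame's). Camera axes: x right, y down, z forward; pixel columns grow to the right and rows downward; lengths in mm; the calibration is good to about 2 mm. A picture is of the moment at which its call begins: read the wrist's pose just before it. There is no depth.
- r.job_done(): hands the job in, once; it reports no verdict.
The state is a dict: "t": time; "joints": joint angles; "qvel": joint speeds; "joint_torque": joint torques, N m; "position": TCP position; "ee_rot": TCP orientation; "ft_force": force on the tool from outside, world axes, zero at the start; "ft_torque": the same for the moment, N m; "width": opening from 0.0 (shut) to 1.0 (fully open).
Only numpy, scipy, OpenCV 4.12 (cv2) and the standard library are available. Lean on these libraries where they do the work, as an engineer would, in place of code of your own. Each camera call takes 0.05 s, during which the arm holds its last target.

## Task

Load the large grey sharpening stone into the blue-lipped stone holder: lay it flat on the black rubber bed, lengthwise between the low lips, so that its end holds the yellow-rollered switch lever down. Lower it in the gripper until it is pressing the lever down, and only then let go.

Things in the scene. Friction and masses are not known exactly. Their poses are not given: they have to be found in the camera images.
- whetstone: Large grey sharpening stone, a plain block 51 (x) x 152 (y) x 22 (z) mm, about 0.4 kg, lying flat and loose on the table. Origin: centre of its underside; y along its length, z up. Grip it across its 51 mm width at mid length. Both ends are alike. White hone stick, sanding block and tin are not needed. Carry it high or past the far side of the tall wooden chest.
- stone_holder: Fixed holder: aluminium plate 100 (x) x 226 (y) mm, black rubber bed, blue lips. Origin on the table top below the bed's middle; y along its length towards the switch. Lips 4 mm above the bed line both long sides near the ends only; the middle 90 mm is clear for fingers. Blue end fence, 14 mm above the bed, at y=+88 mm; behind it the black switch housing, 34 mm above the table.
- bed_middle (a point): Middle of the rubber bed's flat top, 16 mm above the table, axes as the holder's. The bed is 80 mm wide (x) and reaches 85 mm either way along y. The stone is meant to lie on it with its length along y and its middle about at this point, leaving 12 mm to the end fence and 14 mm to either side lip.
- switch_lever (a joint): Sprung steel lever in a slot in the bed, hinged under the end fence, reaching 42 mm back over the bed to a yellow 10 mm roller, 56 mm from the bed's middle. 0 = free, roller top 13 mm above the bed; grows as pressed down, about 0.32 rad with a stone lying flat on the bed over it, stop at 0.36. Needs about 0.8 N at the roller.

How it is judged:
By the outcome, as a careful person would: the job done as asked, in the order asked, and still so for the second after the job is handed in, with the robot touching nothing.
It also fails if it takes over 42 s, if anything falls off the work surface, if the arm or the gripper's body presses on something with over 40 N, if the wrist force passes 120 N, or if a joint passes its speed limit or range.

## Working session

There is one attempt and no reset: what is moved stays moved. The work goes in short steps, Python scripts to look and compute and a shell command to move; the robot and the scene stay as the last step left them, time stands still between calls to the robot, and variables do not carry over. Pictures are saved under pics/ and viewed, and the job is handed in when it is done.

```bash
ls; mkdir -p pics; python3 - <<'E'
from workcell import r
import cv2
o=r.get_obs();print({k:o[k] for k in('t','position','ee_rot','ft_force','width')})
for n in('side','top','wrist'):
    d=r.get_image(n);cv2.imwrite(f'pics/{n}0.png',d['pixels'][:,:,::-1])
    print(n,d['intrinsics'],d['dist'],d.get('R'),d.get('t'),d.get('hand_eye'))
E
```

```text
pics
{'t': 0.0, 'position': array([256.19662857, 623.95864054, 302.5172858 ]), 'ee_rot': array([ 8.30659686e-01,  5.56779202e-01, -1.06721060e-03,  5.16374273e-04]), 'ft_force': array([ 0.22041303, -0.72528752, -0.15631545]), 'width': 0.9996288104132866}
side [[573.72678143   0.         316.71994911]
 [  0.         573.72678143 235.14136166]
 [  0.           0.           1.        ]] [-0.06857909  0.          0.          0.          0.        ] [[-0.99897495 -0.0428983  -0.01444951]
 [-0.01615692  0.63609356 -0.77144276]
 [ 0.04228483 -0.77041853 -0.63613464]] [ 570.99506801    9.45413175 1081.23455329] None
top [[439.49105183   0.         319.31477923]
 [  0.         439.49105183 231.4736836 ]
 [  0.           0.           1.        ]] [-0.00081996  0.          0.          0.          0.        ] [[-0.0085185  -0.99972211  0.02198027]
 [-0.99740418  0.00692293 -0.07167265]
 [ 0.07150057 -0.02253376 -0.99718599]] [ 25.45170712 571.28788512 842.20265444] None
wrist [[372.72331659   0.         323.22998861]
 [  0.         372.72331659 242.41170939]
 [  0.           0.           1.        ]] [-0.07863134  0.          0.          0.          0.        ] None None [[ 9.99998368e-01 -1.10306527e-04  1.80315396e-03 -1.36503014e+00]
 [-3.86361626e-04  9.61980475e-01  2.73117955e-01 -6.90147615e+01]
 [-1.76472559e-03 -2.73118206e-01  9.61978862e-01 -6.94100931e+01]
 [ 0.00000000e+00  0.00000000e+00  0.00000000e+00  1.00000000e+00]]
```

View pics/side0.png

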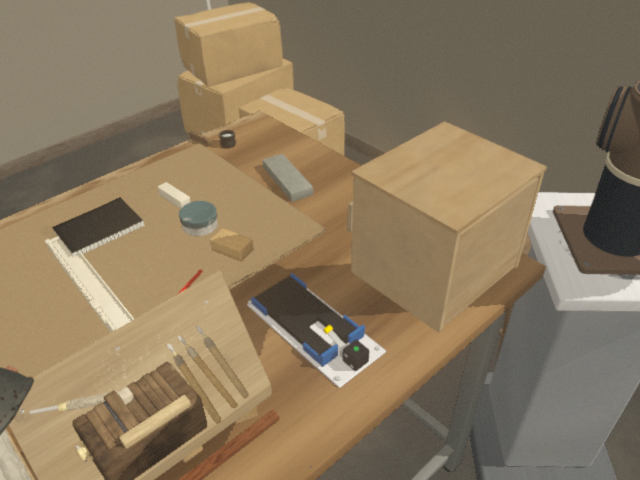

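View pics/top0.png

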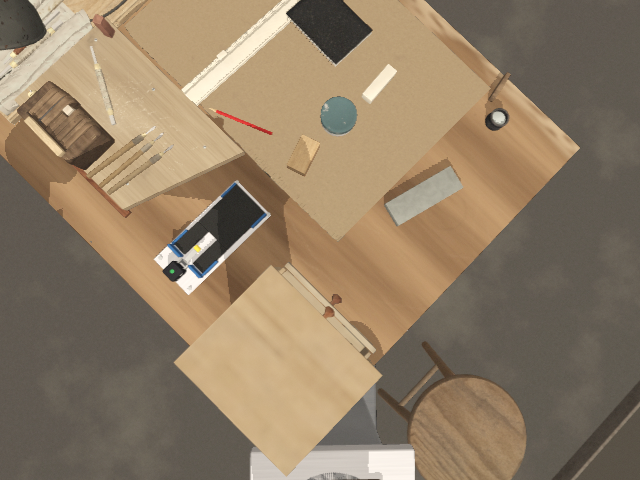

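View pics/wrist0.png

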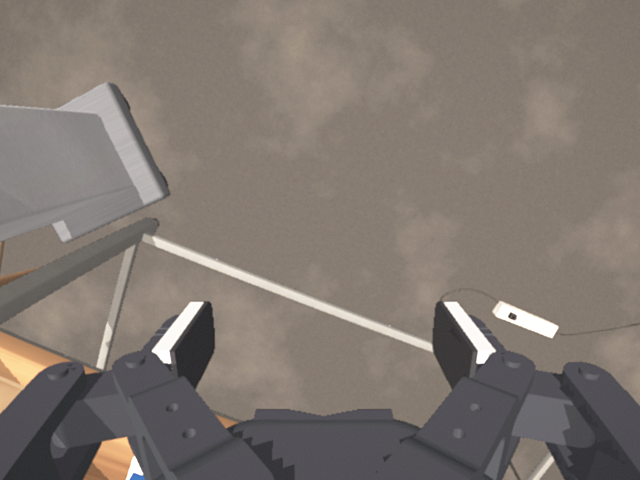

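```bash
cat > h.py <<'E'
import numpy as np,cv2
from workcell import r
def ray(d,px):
    K=d['intrinsics'];p=cv2.undistortPoints(np.array(px,float).reshape(-1,1,2),K,np.array(d['dist']))[:,0]
    v=np.c_[p,np.ones(len(p))]
    R=np.array(d['R']);t=np.array(d['t'])
    return -R.T@t, v@R
def plane(d,px,z):
    c,v=ray(d,px); return c+v*((z-c[2])/v[:,2])[:,None]
def proj(d,X):
    R=np.array(d['R']);rv=cv2.Rodrigues(R)[0]
    return cv2.projectPoints(np.array(X,float).reshape(-1,3),rv,np.array(d['t'],float),d['intrinsics'],np.array(d['dist']))[0][:,0]
def wristcam():
    from scipy.spatial.transform import Rotation as Ro
    o=r.get_obs();d=r.get_image('wrist')
    T=np.eye(4);T[:3,:3]=Ro.from_quat(o['ee_rot']).as_matrix();T[:3,3]=o['position']
    C=np.linalg.inv(T@d['hand_eye']);d['R']=C[:3,:3];d['t']=C[:3,3];return d,o
E
python3 - <<'E'
from h import *
im=cv2.imread('pics/top0.png')
a=cv2.resize(im[150:310,140:290],None,fx=4,fy=3.75,interpolation=cv2.INTER_CUBIC)
cv2.imwrite('pics/hz.png',a)
s=im[140:250,360:490];cv2.imwrite('pics/sz.png',cv2.resize(s,None,fx=5,fy=5,interpolation=cv2.INTER_CUBIC))
s=cv2.imread('pics/side0.png');cv2.imwrite('pics/shz.png',cv2.resize(s[260:400,230:400],None,fx=4,fy=4,interpolation=cv2.INTER_CUBIC))
E
```

```text
(no output)
```

View pics/hz.png

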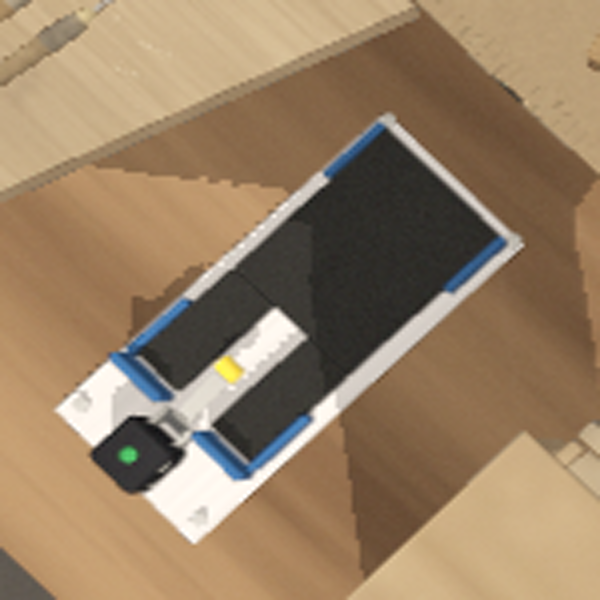

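View pics/sz.png

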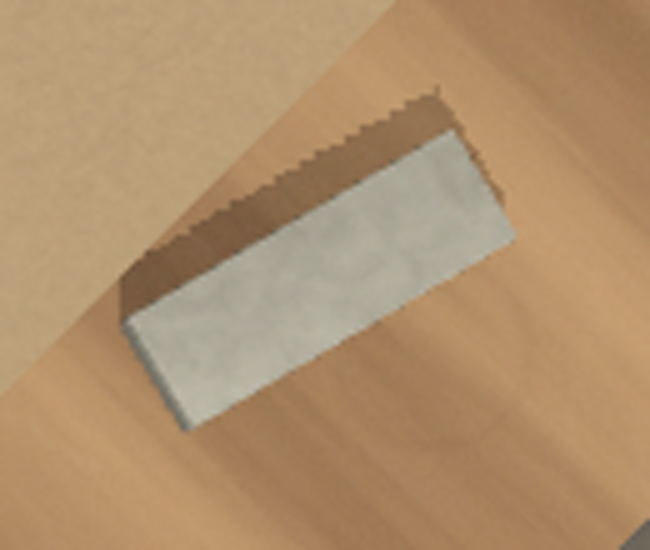

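View pics/shz.png

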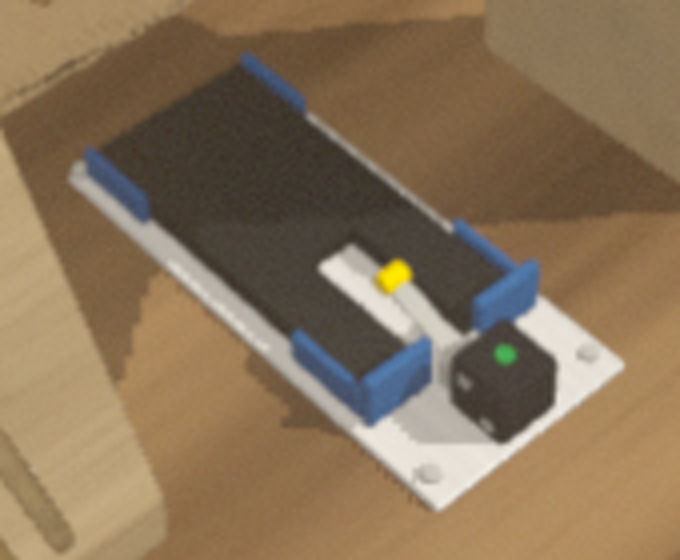

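```bash
cat > m.py <<'E'
from h import *
d=r.get_image('top');s=r.get_image('side')
H=lambda a:[(140+(x+.5)/4-.5,150+(y+.5)/3.75-.5) for x,y in a]
S=lambda a:[(360+(x+.5)/5-.5,140+(y+.5)/5-.5) for x,y in a]
G=lambda a:[(230+(x+.5)/4-.5,260+(y+.5)/4-.5) for x,y in a]
np.set_printoptions(suppress=True,precision=1)
st=plane(d,S([(131,323),(453,130),(515,237),(192,430)]),22)
print('stone',st,st.mean(0),[np.linalg.norm(st[i]-st[i-1]) for i in range(4)],np.degrees(np.arctan2(*(st[1]-st[0])[[1,0]])),np.degrees(np.arctan2(*(st[2]-st[3])[[1,0]])))
print('side stone proj',proj(s,st))
pl=plane(d,H([(55,408),(195,545)]),5)
print('plate sw end',pl)
lb=plane(d,H([(386,122),(505,240)]),20)
print('lips back',lb,lb.mean(0))
fe=plane(d,H([(110,354),(170,399),(193,433),(248,478)]),30);print('fence',fe)
ro=plane(d,H([(229,369)]),27);print('roller',ro)
rs=plane(s,G([(395,273)]),27);print('roller side',rs)
# side: bed lips back outer ends / fence top corners
print('lip back side',plane(s,G([(244,56),(87,150)]),20))
print('fence side top',plane(s,G([(537,262),(474,295),(430,340),(365,378)]),30))
print('lips mask');
for n,dd in(('t',d),('s',s)):
    hsv=cv2.cvtColor(dd['pixels'],cv2.COLOR_RGB2HSV);m=cv2.inRange(hsv,(100,110,50),(125,255,255))
    k,l,stt,c=cv2.connectedComponentsWithStats(m)
    for i in range(1,k):
        if stt[i,4]>15: print(n,stt[i,4],c[i],plane(dd,[c[i]],20))
E
python3 m.py
```

```text
stone [[ 624.4 -110.6   22. ]
 [ 701.1 -241.    22. ]
 [ 658.  -264.5   22. ]
 [ 581.9 -133.9   22. ]] [ 641.3 -187.5   22. ] [np.float64(48.49205084019807), np.float64(151.2454811433192), np.float64(49.17294909600643), np.float64(151.1335391270828)] -59.50412790753147 -59.760996235262795
side stone proj [[293.2 192.3]
 [263.4 158.3]
 [283.5 152.9]
 [314.4 186.1]]
plate sw end [[521.5 348.5   5. ]
 [449.3 279.    5. ]]
lips back [[670.  184.2  20. ]
 [607.3 125.7  20. ]] [638.7 154.9  20. ]
fence [[548.6 314.   30. ]
 [525.3 285.   30. ]
 [507.9 273.8  30. ]
 [484.8 247.4  30. ]]
roller [[540.6 257.8  27. ]]
roller side [[542.  257.8  27. ]]
lip back side [[611.  129.8  20. ]
 [671.9 188.4  20. ]]
fence side top [[487.1 253.2  30. ]
 [511.5 270.6  30. ]
 [527.9 293.2  30. ]
 [551.6 311.9  30. ]]
lips mask
t 41 [228.3 189.7] [[655.2 199.4  20. ]]
t 51 [258.5 219.8] [[595.3 140.2  20. ]]
t 121 [176.2 244.9] [[547.2 299.6  20. ]]
t 120 [201.4 269.3] [[499.5 250.4  20. ]]
s 164 [355.6 331.4] [[499.6 257.7  20. ]]
s 40 [310.1 348.9] [[568.7 294.4  20. ]]
s 137 [328.3 353.9] [[540.9 303.1  20. ]]
```

```bash
python3 - <<'E'
from h import *
np.set_printoptions(suppress=True,precision=1)
d=r.get_image('top');s=r.get_image('side')
T=[(276,266),(382,376),(287,475),(174,363)];S=[(354,178),(451,127),(543,170),(457,223)]
for a,b in zip(T,S):
    c1,v1=ray(d,[a]);c2,v2=ray(s,[b]);v1=v1[0];v2=v2[0]
    q=np.linalg.lstsq(np.c_[v1,-v2],c2-c1,rcond=None)[0]
    print(c1+v1*q[0],np.linalg.norm(c1+v1*q[0]-c2-v2*q[1]))
print(r.get_obs()['t'])
E
```

```text
[505.7  92.6 195.3] 0.019585567812870124
[337.2 -68.6 198.6] 6.329205109931276
[198.4  76.  207.5] 7.355471493263444
[366.2 239.1 223.3] 2.426892284788106
0.35
```

```bash
cat > go.py <<'E'
import sys
from h import *
from scipy.spatial.transform import Rotation as Ro
np.set_printoptions(suppress=True,precision=3)
x,y,z,yaw=map(float,sys.argv[1:5])
o=r.get_obs();R=Ro.from_quat(o['ee_rot']);M=R.as_matrix()
print('t',o['t'],'pos',o['position'],'yaw',np.degrees(np.arctan2(M[1,0],M[0,0])),'F',o['ft_force'],'w',o['width'],'j',o['joints'])
a=np.radians(yaw);G=np.array([[np.cos(a),np.sin(a),0],[np.sin(a),-np.cos(a),0],[0,0,-1]]).T
G=np.c_[[np.cos(a),np.sin(a),0],[np.sin(a),-np.cos(a),0],[0,0,-1]]
print('shift units now',M.T@(np.array([x,y,z])-o['position'])/30,'turn units',np.degrees((R.inv()*Ro.from_matrix(G)).as_rotvec())/6, 'shift after turn',G.T@(np.array([x,y,z])-o['position'])/30)
E
python3 -m jog '[[0,0,0.78,0,0.9,0,85],[0,0,0.78,0,1,0,85],[0,0,0.78,0,1,0,85],[0,0,0.78,0,1,0,85],[0,0,0.78,0,1,0,85],[0,0,0.78,0,1,0,85],[0,0,0.78,0,1,0,85],[0,0,0.78,0,1,0,85]]'; python3 go.py 641 -187 250 30.4; python3 go.py 660 0 300 30.4
```

```text
t: 1.15
position: [439.5, 474.4, 303.1]
ee_rot: [0.968, 0.252, -0.0, -0.0]
ft_force: [0.8, -0.6, 0.1]
width: 0.999
t 1.15 pos [439.476 474.423 303.08 ] yaw 29.165891588701733 F [ 0.832 -0.578  0.108] w 0.9985959363272199 j [0.667 0.226 1.652 0.001 1.264 0.157]
shift units now [-4.879 22.528  1.747] turn units [-0.01   0.    -0.206] shift after turn [-5.363 22.415  1.769]
t 1.15 pos [439.476 474.423 303.08 ] yaw 29.165891588701733 F [ 0.832 -0.578  0.108] w 0.9985959363272199 j [0.667 0.226 1.652 0.001 1.264 0.157]
shift units now [-1.288 17.392  0.085] turn units [-0.01   0.    -0.206] shift after turn [-1.662 17.36   0.103]
```

```bash
python3 -m jog '[[0,0,-0.2,0,0.9,0,85],[0,0,0,0,1,0,85],[0,0,0,0,1,0,85],[0,0,0,0,1,0,85],[0,0,0,0,1,0,85],[0,0,0,0,1,0,85],[0,0,0,0,0.5,0,85],[0,0,0,0,0,0,85]]'; python3 - <<'E'
from h import *
d,o=wristcam();np.savez('w1.npz',**{k:np.array(v) for k,v in d.items()})
cv2.imwrite('pics/w1.png',d['pixels'][:,:,::-1]);print(o['position'],o['qvel'])
E
```

```text
t: 1.95
position: [541.2, 298.5, 303.4]
ee_rot: [0.966, 0.259, 0.001, -0.0]
ft_force: [0.3, -0.1, -0.3]
width: 0.992
[541.16018582 298.46532277 303.39706585] [ 0.006971   -0.00283488  0.00223216  0.01747592  0.00680149  0.00327317]
```

View pics/w1.png

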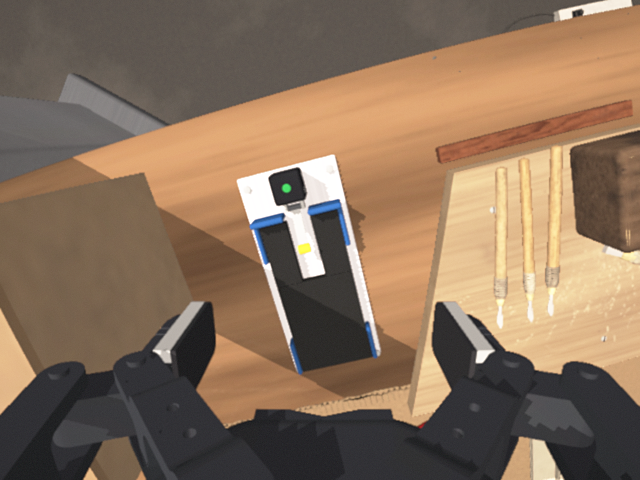

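```bash
python3 - <<'E'
import cv2
im=cv2.imread('pics/w1.png')
cv2.imwrite('pics/w1z.png',cv2.resize(im[190:380,230:400],None,fx=4,fy=3.15,interpolation=cv2.INTER_CUBIC)[:598])
E
```

```text
(no output)
```

View pics/w1z.png

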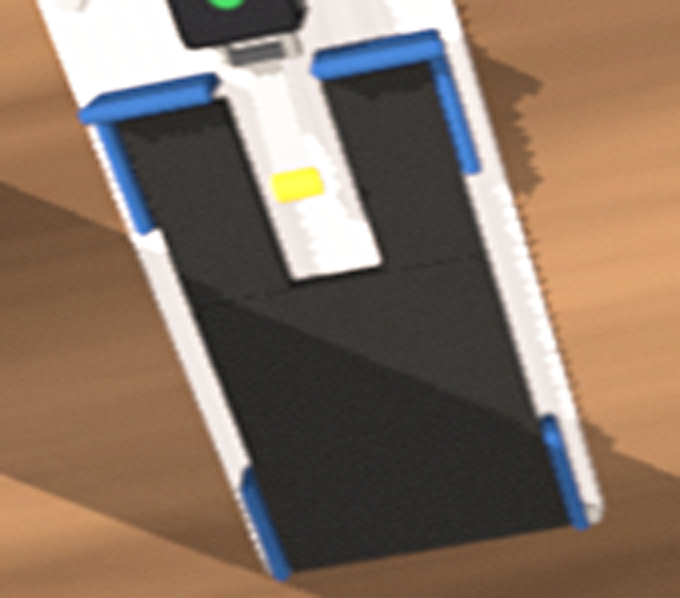

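```bash
python3 - <<'E'
from h import *
np.set_printoptions(suppress=True,precision=1)
d=dict(np.load('w1.npz'))
W=lambda a:[(230+(x+.5)/4-.5,190+(y+.5)/3.15-.5) for x,y in a]
L=plane(d,W([(172,255),(248,465)]),16);R=plane(d,W([(478,200),(545,415)]),16)
for e in(L,R): print(e,np.degrees(np.arctan2(*(e[0]-e[1])[[1,0]])))
b=plane(d,W([(287,570),(582,522)]),16);print('back',b,b.mean(0),np.linalg.norm(b[0]-b[1]),np.degrees(np.arctan2(*(b[1]-b[0])[[1,0]])))
ro=plane(d,W([(298,185)]),27)[0];print(ro)
c=plane(d,W([(228,127-15),(325,95-10)]),16);print(c)
for ang in(133,134,135):
    a=np.radians(ang);y=np.array([np.cos(a),np.sin(a),0]);x=np.array([np.sin(a),-np.cos(a),0])
    print(ang,'mid from roller',ro-56*y,'from back',b.mean(0)+85*y,'edges x',(L-ro)@x,(R-ro)@x, 'backy',(b-ro)@y,'backx',(b-ro)@x)
E
```

```text
[[527.8 218.7  16. ]
 [581.2 161.3  16. ]] 132.92487196218948
[[585.6 273.6  16. ]
 [640.5 217.5  16. ]] 134.35013620755333
back [[610.7 129.8  16. ]
 [671.5 187.2  16. ]] [641.1 158.5  16. ] 83.62615227315642 43.40231503967482
[542.9 258.5  27. ]
[[517.5 267.5  16. ]
 [533.9 286.9  16. ]]
133 mid from roller [581.  217.6  27. ] from back [583.1 220.7  16. ] edges x [-38.2 -38.3] [41.5 43.4] backy [-140.4 -139.9] backx [-38.2  45.4]
134 mid from roller [581.8 218.3  27. ] from back [582.  219.6  16. ] edges x [-38.5 -40. ] [41.2 41.7] backy [-139.8 -140.6] backx [-40.6  43. ]
135 mid from roller [582.5 218.9  27. ] from back [581.  218.6  16. ] edges x [-38.8 -41.6] [40.9 40. ] backy [-139.  -141.4] backx [-43.1  40.5]
```

```bash
python3 go.py 641 -187.5 230 30.4
```

```text
t 2.0 pos [540.709 299.243 303.384] yaw 30.100198456533686 F [ 0.236  0.008 -0.184] w 0.995185422821596 j [ 0.341  0.162  1.724  0.001  1.254 -0.185]
shift units now [-5.248 15.716  2.425] turn units [-0.008 -0.014 -0.05 ] shift after turn [-5.327 15.686  2.446]
```

```bash
python3 -m jog '[[0,0,0,0,1,0,85],[0,0,0,0.3,1,0,85],[0,0,0,0.3,1,0,85],[0,0,0,0.2,1,0,85],[0,0,0,0,1,0,85],[0,0,0,-0.2,1,0,85],[0,0,0,-0.3,1,0,85],[0,0,0,-0.4,1,0,85]]';python3 go.py 641 -187.5 230 30.4
```

```text
t: 2.8
position: [659.2, 101.6, 301.9]
ee_rot: [0.963, 0.27, 0.001, -0.004]
ft_force: [0.6, -0.2, -0.1]
width: 0.992
t 2.8 pos [659.246 101.619 301.939] yaw 31.312089165935227 F [ 0.599 -0.2   -0.097] w 0.9921480118111196 j [-0.001  0.271  1.6    0.009  1.273 -0.55 ]
shift units now [-5.536  7.937  2.314] turn units [-0.078 -0.032  0.152] shift after turn [-5.401  8.005  2.398]
```

```bash
python3 -m jog '[[0,0,0.15,-0.6,1,0,85],[0,0,0,-0.7,1,0,85],[0,0,0,-0.7,1,0.2,85],[0,0,0,-0.7,1,0.3,85],[0,0,0,-0.7,1,0.4,85],[0,0,0,-0.7,1,0.4,85],[0,0,0,-0.7,1,0.4,85],[0,0,0,-0.4,0.8,0.4,85]]';python3 go.py 641 -187.5 230 30.4
```

```text
t: 3.6
position: [647.6, -174.1, 236.9]
ee_rot: [0.963, 0.27, 0.005, -0.005]
ft_force: [0.4, -0.2, -0.0]
width: 0.992
t 3.6 pos [ 647.593 -174.14   236.906] yaw 31.289613790628437 F [ 0.404 -0.192 -0.044] w 0.9923581411862111 j [-0.417  0.333  1.644  0.015  1.164 -0.97 ]
shift units now [-0.422  0.268  0.223] turn units [-0.077 -0.111  0.149] shift after turn [-0.415  0.273  0.23 ]
```

```bash
python3 -m jog '[[-0.08,-0.1,0.15,-0.4,0.3,0.2,85],[0,0,0,0,0,0,85]]';python3 go.py 641 -187.5 230 30.4;python3 - <<'E'
from h import *
d,o=wristcam();np.savez('w2.npz',**{k:np.array(v) for k,v in d.items()})
cv2.imwrite('pics/w2.png',d['pixels'][:,:,::-1])
E
```

```text
t: 3.8
position: [641.4, -188.4, 227.8]
ee_rot: [0.965, 0.261, -0.001, -0.001]
ft_force: [-1.0, 0.5, -0.5]
width: 0.995
t 3.8 pos [ 641.362 -188.441  227.825] yaw 30.24202795877998 F [-0.976  0.537 -0.48 ] w 0.9951297289876364 j [-0.437  0.34   1.653  0.     1.152 -0.965]
shift units now [ 0.005 -0.033 -0.072] turn units [-0.028  0.017 -0.026] shift after turn [ 0.005 -0.033 -0.073]
```

View pics/w2.png

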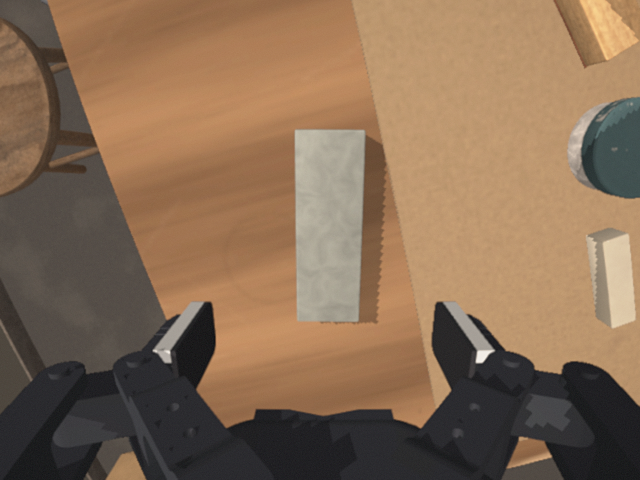

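```bash
python3 - <<'E'
from h import *
np.set_printoptions(suppress=True,precision=1)
d=dict(np.load('w2.npz'))
g=cv2.cvtColor(d['pixels'],cv2.COLOR_RGB2HSV)
m=cv2.inRange(g,(0,0,90),(180,60,255));m[340:]=0;m[:,:250]=0;m[:,420:]=0
m=cv2.morphologyEx(m,cv2.MORPH_OPEN,np.ones((5,5)))
c=max(cv2.findContours(m,0,2)[0],key=cv2.contourArea);print(cv2.boundingRect(c))
P=plane(d,[(295,130),(364.5,130),(359,321),(297,321)],22)
print(P,P.mean(0),np.degrees(np.arctan2(*(P[0]+P[1]-P[2]-P[3])[[1,0]])),[np.linalg.norm(P[i]-P[i-1]) for i in range(4)])
Q=plane(d,c[:,0].astype(float),22)[:,:2].astype(np.float32);print(cv2.minAreaRect(Q))
E
```

```text
(295, 130, 70, 192)
[[ 585.8 -134.9   22. ]
 [ 628.6 -109.9   22. ]
 [ 704.1 -239.6   22. ]
 [ 660.3 -265.2   22. ]] [ 644.7 -187.4   22. ] 119.98046936967103 [np.float64(150.02943487327923), np.float64(49.54825700283423), np.float64(150.07327409643196), np.float64(50.77875561521956)]
((644.4175415039062, -187.41761779785156), (50.440765380859375, 150.19985961914062), 29.785322189331055)
```

```bash
python3 go.py 643.5 -187.5 74 29.9; python3 -m jog '[[-0.03,0,0.05,0.07,0,0.8,85],[0,0,0,0,0,0.9,85],[0,0,0,0,0,0.9,85],[0,0,0,0,0,0.9,85],[0,0,0,0,0,0.7,85],[0,0,0,0,0,0.4,85],[0,0,0,0,0,0,85]]';python3 go.py 643.5 -187.5 74 29.9
```

```text
t 3.85 pos [ 641.779 -187.591  228.414] yaw 30.304410406689186 F [ 0.217 -0.071 -0.265] w 0.9957151746320642 j [-0.436  0.339  1.653  0.001  1.152 -0.965]
shift units now [0.054 0.04  5.147] turn units [-0.025  0.006  0.067] shift after turn [0.051 0.026 5.147]
t: 4.55
position: [650.8, -173.0, 95.6]
ee_rot: [0.964, 0.265, 0.006, 0.003]
ft_force: [-1.3, -0.4, -0.3]
width: 1.002
t 4.55 pos [ 650.823 -172.977   95.609] yaw 30.780401689804165 F [-1.32  -0.449 -0.312] w 1.0017575406995851 j [-0.411  0.505  1.7    0.004  0.923 -0.951]
shift units now [-0.465  0.285  0.718] turn units [ 0.086 -0.103  0.146] shift after turn [-0.453  0.298  0.72 ]
```

```bash
python3 -m jog '[[0.08,-0.1,0.14,-0.46,0.3,0,85],[0,0,0,0,0,0,85]]';python3 go.py 643.5 -187.5 74 29.9
```

```text
t: 4.75
position: [644.6, -187.5, 98.1]
ee_rot: [0.966, 0.259, 0.001, 0.001]
ft_force: [0.2, -0.0, -0.3]
width: 0.997
t 4.75 pos [ 644.629 -187.464   98.074] yaw 30.026339243485403 F [ 0.217 -0.007 -0.256] w 0.9969353076207861 j [-0.434  0.501  1.7   -0.001  0.938 -0.958]
shift units now [-0.034 -0.02   0.802] turn units [ 0.026 -0.013  0.021] shift after turn [-0.033 -0.018  0.802]
```

```bash
python3 -m jog '[[0,0,0,0,0,0.3,85],[0,0,0,-0.06,0.02,0.3,85],[0,0,0,-0.06,0.02,0.2,85],[0,0,0,0,0,0,85]]';python3 go.py 643.5 -187.5 74 29.9
```

```text
t: 5.15
position: [643.3, -192.5, 75.8]
ee_rot: [0.966, 0.258, 0.003, 0.003]
ft_force: [0.4, -0.0, -0.2]
width: 0.999
t 5.15 pos [ 643.349 -192.46    75.797] yaw 29.909014398637574 F [ 0.355 -0.047 -0.194] w 0.9990379118605 j [-0.441  0.532  1.704 -0.     0.897 -0.963]
shift units now [ 0.087 -0.141  0.059] turn units [ 0.071 -0.048  0.001] shift after turn [ 0.087 -0.141  0.06 ]
```

```bash
python3 -m jog '[[0.07,-0.05,0,0.08,-0.14,0.05,85],[0,0,0,0,0,0,85],[0,0,0,0,0,0,60],[0,0,0,0,0,0,60]]' 60;python3 go.py 643.5 -187.5 74 29.9;python3 - <<'E'
from h import *
d,o=wristcam();cv2.imwrite('pics/w3.png',d['pixels'][:,:,::-1])
E
```

```text
t: 5.55
position: [643.3, -187.0, 73.8]
ee_rot: [0.966, 0.258, -0.001, -0.0]
ft_force: [1.0, -0.8, 0.0]
width: 0.704
t 5.55 pos [ 643.339 -187.019   73.835] yaw 29.908746916605764 F [ 0.996 -0.773  0.05 ] w 0.7042503425169281 j [-0.434  0.535  1.704 -0.     0.904 -0.956]
shift units now [-0.003  0.017 -0.006] turn units [-0.01   0.008  0.001] shift after turn [-0.003  0.017 -0.005]
```

View pics/w3.png

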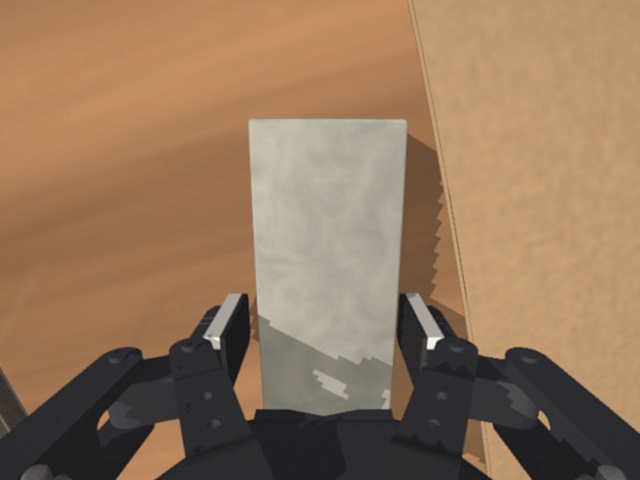

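```bash
python3 -m jog '[[0,0,0,0,0,0,45],[0,0,0,0,0,0,45],[0,0,0,0,0,0,45],[0,0,0,0,0,0,45]]' 70;python3 go.py 643.5 -187.5 74 29.9;python3 - <<'E'
from h import *
from scipy.spatial.transform import Rotation as Ro
d,o=wristcam();cv2.imwrite('pics/w4.png',d['pixels'][:,:,::-1])
P=plane(d,[(250,120),(405,120)],22)
print((P-o['position'])@Ro.from_quat(o['ee_rot']).as_matrix())
E
```

```text
t: 6.0
position: [643.8, -187.1, 74.7]
ee_rot: [0.966, 0.258, -0.0, -0.0]
ft_force: [-0.2, -0.9, 0.0]
width: 0.579
t 6.0 pos [ 643.798 -187.066   74.673] yaw 29.908229167150587 F [-0.156 -0.852  0.04 ] w 0.5793452560455312 j [-0.434  0.534  1.703  0.     0.904 -0.956]
shift units now [-0.016  0.008  0.022] turn units [-0.002 -0.     0.001] shift after turn [-0.016  0.008  0.022]
[[-23.79605577 -73.76314048  52.69190914]
 [ 25.03604268 -73.81376909  52.69243456]]
```

View pics/w4.png

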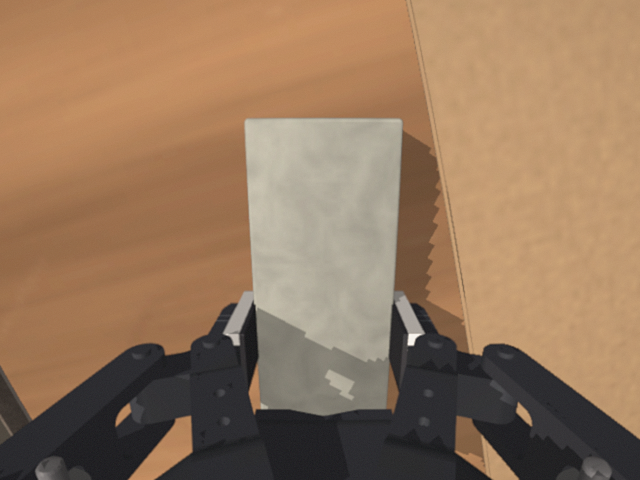

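```bash
python3 -m jog '[[0,0,0,0,0,0,40],[0,0,0,0,0,-0.2,40],[0,0,0,0,0,-0.4,40],[0,0,0,0,0,-0.5,40]]' 100;python3 go.py 643.5 -187.5 250 29.9;python3 - <<'E'
from h import *
d,o=wristcam();cv2.imwrite('pics/w5.png',d['pixels'][:,:,::-1])
E
```

```text
t: 6.45
position: [640.6, -185.7, 104.2]
ee_rot: [0.966, 0.258, -0.004, -0.004]
ft_force: [-0.3, 0.6, -4.5]
width: 0.57
t 6.45 pos [ 640.575 -185.747  104.178] yaw 29.903001418628303 F [-0.307  0.553 -4.488] w 0.5695730036676556 j [-0.434  0.489  1.704 -0.     0.96  -0.956]
shift units now [ 0.024  0.055 -4.862] turn units [-0.087  0.061  0.   ] shift after turn [ 0.055  0.099 -4.861]
```

View pics/w5.png

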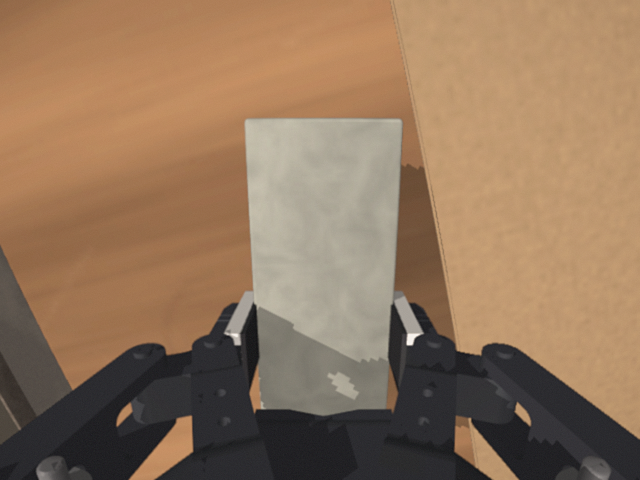

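```bash
python3 -m jog '[[-0.08,0.06,0,0,0,-0.6,40],[0,0,0,0,0,-0.8,40],[0,0,0,0,0,-0.9,40],[0,0,0,0,0,-0.9,40],[0,0,0,0,0,-0.9,40],[0,0,0,0,0,-0.9,40],[0,0,0,0,0,-0.7,40],[0,0,0,0,0,-0.3,40]]';python3 go.py 655 50 290 37
```

```text
t: 7.3
position: [639.9, -185.4, 299.0]
ee_rot: [0.966, 0.258, 0.003, 0.002]
ft_force: [0.3, -0.4, -3.8]
width: 0.569
t 7.3 pos [ 639.914 -185.367  299.009] yaw 29.915055227351314 F [ 0.273 -0.357 -3.829] w 0.5694480958637802 j [-0.434  0.268  1.608  0.     1.258 -0.956]
shift units now [ 4.347 -6.551  0.282] turn units [ 0.057 -0.038 -1.181] shift after turn [ 5.123 -5.963  0.3  ]
```

```bash
python3 -m jog '[[0,0,0,0.3,-0.5,0,40],[0,0,0,0.6,-0.8,0,40],[0,0,0,0.6,-0.9,0,40],[0,0,0,0.6,-0.9,0,40],[0,0,-0.3,0.6,-0.9,0,40],[0,0,-0.3,0.6,-0.9,0,40],[0,0,-0.3,0.5,-0.9,0,40],[0,0,-0.3,0.4,-0.9,0,40]]';python3 go.py 655 50 290 37;python3 go.py 620 180 260 44
```

```text
t: 8.1
position: [639.4, 62.5, 290.9]
ee_rot: [0.948, 0.318, -0.002, -0.001]
ft_force: [0.5, -0.2, -2.7]
width: 0.574
t 8.1 pos [639.375  62.463 290.923] yaw 37.039092894511576 F [ 0.465 -0.214 -2.695] w 0.57386249229964 j [-0.06   0.227  1.672  0.     1.246 -0.707]
shift units now [0.166 0.645 0.029] turn units [-0.025  0.025  0.006] shift after turn [0.166 0.645 0.031]
t 8.1 pos [639.375  62.463 290.923] yaw 37.039092894511576 F [ 0.465 -0.214 -2.695] w 0.57386249229964 j [-0.06   0.227  1.672  0.     1.246 -0.707]
shift units now [ 1.847 -3.514  1.035] turn units [-0.027  0.023 -1.16 ] shift after turn [ 2.257 -3.267  1.031]
```

```bash
python3 -m jog '[[0,0,-0.3,0.4,-0.8,0,40],[0,0,-0.3,0.4,-0.9,0,40],[0,0,-0.3,0.3,-0.9,0,40],[0,0,-0.2,0.2,-0.9,0,40],[0,0,0,0.1,-0.7,0,40],[0,0,0,0,-0.3,0,40],[0,0,0,0,0,0,40]]';python3 go.py 580.6 220.4 160 44
```

```text
t: 8.8
position: [571.5, 206.4, 279.4]
ee_rot: [0.926, 0.378, -0.011, -0.006]
ft_force: [-0.6, -0.9, -3.1]
width: 0.574
t 8.8 pos [571.531 206.363 279.404] yaw 44.490989379384395 F [-0.62  -0.897 -3.141] w 0.5735353364417481 j [ 0.178  0.169  1.761  0.007  1.235 -0.601]
shift units now [ 0.606 -0.046  3.973] turn units [-0.182  0.15   0.08 ] shift after turn [ 0.542 -0.127  3.98 ]
```

```bash
python3 -m jog '[[-0.18,0.15,0.08,0.5,-0.1,0.3,40],[0,0,0,0,0,0.7,40],[0,0,0,0,0,0.8,40],[0,0,0,0,0,0.7,40],[0,0,0,0,0,0.5,40],[0,0,0,0,0,0.2,40],[0,0,0,0,0,0,40]]';python3 go.py 580.6 220.4 160 44
```

```text
t: 9.5
position: [582.7, 215.2, 178.7]
ee_rot: [0.928, 0.372, 0.001, 0.002]
ft_force: [0.1, 0.0, -3.0]
width: 0.573
t 9.5 pos [582.697 215.209 178.746] yaw 43.72373702688619 F [ 0.059  0.001 -3.01 ] w 0.5728003941973796 j [ 0.191  0.297  1.806 -0.003  1.036 -0.57 ]
shift units now [ 0.069 -0.176  0.624] turn units [ 0.035 -0.003 -0.046] shift after turn [ 0.07  -0.173  0.625]
```

```bash
python3 -m jog '[[0.03,0,-0.04,0.07,-0.17,0.3,40],[0,0,0,0,0,0.4,40],[0,0,0,0,0,0.3,40],[0,0,0,0,0,0.1,40],[0,0,0,0,0,0,40]]';python3 go.py 580.6 220.4 140 44;python3 - <<'E'
from h import *
d,o=wristcam();np.savez('w6.npz',**{k:np.array(v) for k,v in d.items()});cv2.imwrite('pics/w6.png',d['pixels'][:,:,::-1])
s=r.get_image('side');cv2.imwrite('pics/s6.png',cv2.resize(s['pixels'][180:400,200:420,::-1],None,fx=2.7,fy=2.7))
E
```

```text
t: 10.0
position: [582.5, 220.9, 145.9]
ee_rot: [0.927, 0.374, 0.003, 0.001]
ft_force: [-0.2, -0.2, -3.1]
width: 0.575
t 10.0 pos [582.486 220.911 145.934] yaw 43.97197488387956 F [-0.197 -0.162 -3.12 ] w 0.5748367882321154 j [ 0.2    0.343  1.816 -0.     0.977 -0.568]
shift units now [-0.058 -0.032  0.197] turn units [ 0.03  -0.045 -0.005] shift after turn [-0.057 -0.031  0.198]
```

View pics/w6.png

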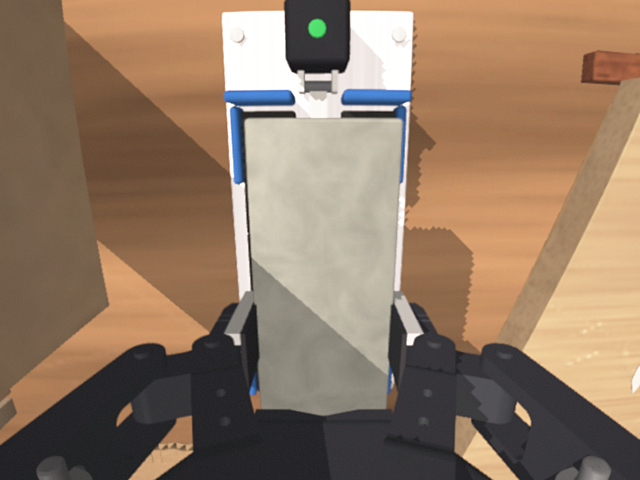

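View pics/s6.png

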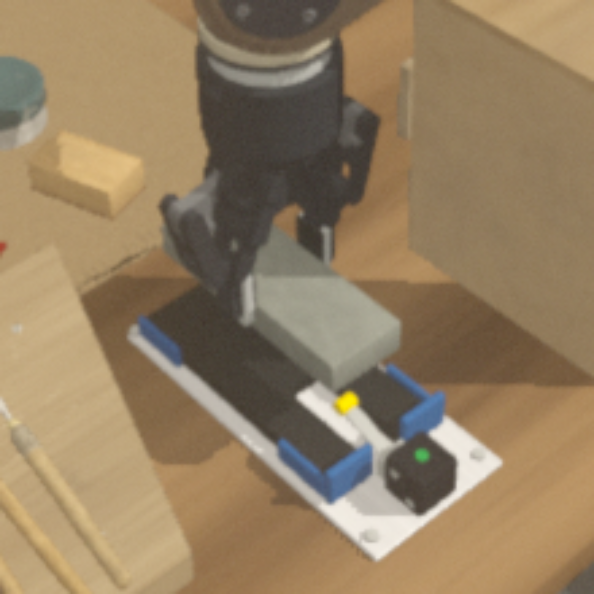

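```bash
python3 - <<'E'
from h import *
from scipy.spatial.transform import Rotation as Ro
d=dict(np.load('w6.npz'));o=r.get_obs()
M=Ro.from_quat(o['ee_rot']).as_matrix()
f=lambda px,z:print(np.round((plane(d,px,z)-o['position'])@M,1))
f([(225,97),(411,97),(294,97),(342,97)],29)
f([(235,108),(403,108)],20)
f([(242,183),(401,183)],20)
f([(223,12),(413,12)],5)
f([(246,119),(402,119)],o['position'][2]-52.5)
E
```

```text
[[-47.7 -87.7 117. ]
 [ 40.5 -87.7 117.5]
 [-15.  -87.4 117.2]
 [  7.7 -87.4 117.3]]
[[-45.2 -83.3 126. ]
 [ 38.8 -83.3 126.5]]
[[-43.6 -45.7 126.2]
 [ 39.6 -45.7 126.6]]
[[ -52.7 -132.5  140.8]
 [  45.1 -132.5  141.4]]
[[-25.3 -74.4  52.1]
 [ 23.4 -74.4  52.4]]
```

```bash
python3 -m jog '[[0.03,-0.04,0,-0.08,0,0.2,40],[0,0,0,0,0,0.4,40],[0,0,0,0,0,0.3,40],[0,0,0,0,0,0.2,40],[0,0,0,0,0,0,40]]';python3 go.py 580.6 220.4 92 44
```

```text
t: 10.6
position: [581.4, 219.2, 111.6]
ee_rot: [0.927, 0.374, 0.001, 0.0]
ft_force: [-0.1, -0.5, -3.8]
width: 0.575
t 10.6 pos [581.404 219.164 111.607] yaw 43.96228392065744 F [-0.137 -0.546 -3.84 ] w 0.5752260433111435 j [ 0.197  0.39   1.828  0.     0.921 -0.57 ]
shift units now [ 0.008 -0.049  0.654] turn units [ 0.011 -0.023 -0.006] shift after turn [ 0.009 -0.048  0.654]
```

```bash
python3 -m jog '[[0,-0.02,0,-0.01,-0.04,0.2,40],[0,0,0,0,0,0.2,40],[0,0,0,0,0,0.1,40],[0,0,0,0,0,0,40]]';python3 go.py 580.6 220.4 90.7 44
```

```text
t: 11.0
position: [580.9, 219.9, 95.6]
ee_rot: [0.927, 0.374, 0.001, 0.001]
ft_force: [-0.4, 0.1, -2.8]
width: 0.57
t 11.0 pos [580.907 219.931  95.648] yaw 43.963978500751196 F [-0.413  0.114 -2.784] w 0.5703000360638549 j [ 0.199  0.414  1.831 -0.001  0.895 -0.567]
shift units now [ 0.003 -0.019  0.165] turn units [ 0.018 -0.01  -0.006] shift after turn [ 0.004 -0.018  0.165]
```

```bash
python3 -m jog '[[0.02,0,0,0,0,0.07,40],[0,0,0,0,0,0.06,40],[0,0,0,0,0,0,40]]';python3 go.py 580.6 220.4 90.7 44;python3 -m jog '[[0,0,0,0,0,0.04,40],[0,0,0,0,0,0,40]]'
```

```text
t: 11.3
position: [581.4, 220.0, 92.2]
ee_rot: [0.927, 0.374, 0.001, -0.0]
ft_force: [-0.7, -0.3, -2.1]
width: 0.566
t 11.3 pos [581.409 220.011  92.211] yaw 43.970517773081596 F [-0.718 -0.277 -2.083] w 0.5657451782791484 j [ 0.198  0.42   1.83   0.001  0.889 -0.57 ]
shift units now [-0.011 -0.028  0.05 ] turn units [ 0.003 -0.019 -0.005] shift after turn [-0.01  -0.028  0.05 ]
t: 11.5
position: [581.6, 220.1, 91.3]
ee_rot: [0.927, 0.374, 0.001, -0.0]
ft_force: [-0.1, -0.7, -2.9]
width: 0.57
```

```bash
python3 -m jog '[[0,0,0,0,0,0.04,40],[0,0,0,0,0,0,40]]';python3 -m jog '[[0,0,0,0,0,0.04,40],[0,0,0,0,0,0,40]]'
```

```text
t: 11.7
position: [581.9, 220.2, 91.1]
ee_rot: [0.927, 0.374, 0.001, -0.0]
ft_force: [-1.0, -0.3, -3.7]
width: 0.572
t: 11.9
position: [582.1, 220.3, 90.9]
ee_rot: [0.927, 0.375, 0.001, -0.0]
ft_force: [-0.8, -0.3, -3.4]
width: 0.574
```

```bash
python3 -m jog '[[0,0,0,-0.02,0,0.08,40],[0,0,0,0,0,0,40]]';python3 -m jog '[[0,0,0,-0.02,0,0.08,40],[0,0,0,0,0,0,40]]';python3 - <<'E'
from h import *
s=r.get_image('side');cv2.imwrite('pics/s7.png',cv2.resize(s['pixels'][220:400,220:400,::-1],None,fx=3.3,fy=3.3))
d,o=wristcam();cv2.imwrite('pics/w7.png',d['pixels'][:,:,::-1])
E
```

```text
t: 12.1
position: [582.5, 220.5, 91.3]
ee_rot: [0.927, 0.375, 0.002, -0.0]
ft_force: [0.6, -0.6, -3.0]
width: 0.568
t: 12.3
position: [583.0, 220.6, 91.0]
ee_rot: [0.927, 0.375, 0.003, -0.0]
ft_force: [0.1, -0.4, -2.4]
width: 0.572
```

View pics/s7.png

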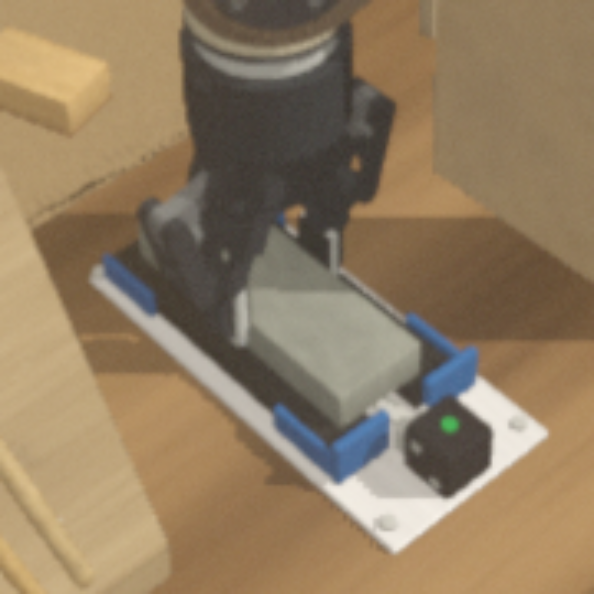

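View pics/w7.png

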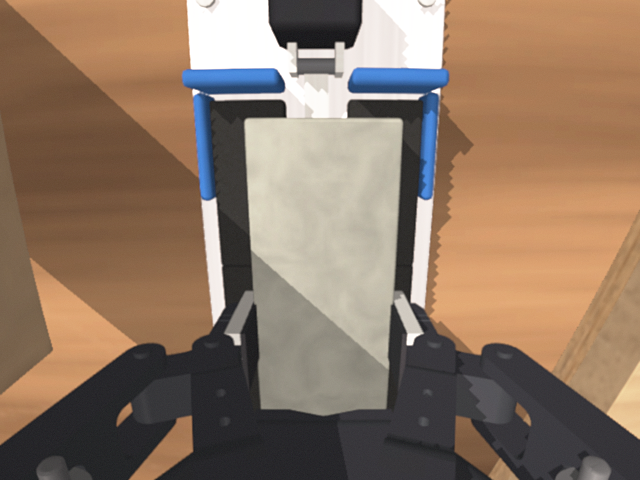

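```bash
python3 go.py 580.9 220 90.2 44; python3 -m jog '[[0.03,-0.04,0,-0.06,0,0.0,40]]'; python3 go.py 580.9 220 90.2 44
```

```text
t 12.4 pos [583.05  220.594  90.928] yaw 44.00100805390032 F [-0.898  0.823  1.139] w 0.568333115565061 j [ 0.199  0.424  1.827  0.002  0.885 -0.571]
shift units now [-0.065 -0.036  0.024] turn units [ 0.012 -0.049  0.   ] shift after turn [-0.065 -0.036  0.024]
t: 12.5
position: [582.2, 219.5, 90.9]
ee_rot: [0.927, 0.375, 0.001, -0.001]
ft_force: [1.4, 1.0, -2.1]
width: 0.573
t 12.5 pos [582.221 219.526  90.877] yaw 43.995357051571474 F [ 1.379  1.005 -2.085] w 0.573176000677177 j [ 0.197  0.423  1.829  0.003  0.888 -0.573]
shift units now [-0.021 -0.042  0.023] turn units [-0.011 -0.025 -0.001] shift after turn [-0.021 -0.042  0.023]
```

```bash
python3 -m jog '[[0,-0.02,0,-0.02,-0.02,0.06,40],[0,0,0,0,0,0.06,40],[0,0,0,0,0,0.06,40]]';python3 go.py 580.9 220 90.2 44; python3 -m jog '[[0,-0.02,0,-0.03,0,0.1,40]]';python3 go.py 580.9 220 90.2 44
```

```text
t: 12.8
position: [582.4, 219.6, 90.8]
ee_rot: [0.927, 0.375, -0.001, -0.001]
ft_force: [-6.4, -1.5, 11.5]
width: 0.568
t 12.8 pos [582.404 219.607  90.805] yaw 43.995305171412134 F [-6.441 -1.496 11.49 ] w 0.5677061793369131 j [ 0.198  0.425  1.826  0.001  0.893 -0.571]
shift units now [-0.027 -0.044  0.02 ] turn units [-0.02   0.017 -0.001] shift after turn [-0.027 -0.044  0.02 ]
t: 12.9
position: [582.5, 219.6, 90.8]
ee_rot: [0.927, 0.374, -0.002, -0.001]
ft_force: [-6.4, 1.9, 17.8]
width: 0.573
t 12.9 pos [582.486 219.558  90.778] yaw 43.972622071815884 F [-6.408  1.92  17.809] w 0.5726994596647348 j [ 0.197  0.426  1.826  0.001  0.894 -0.571]
shift units now [-0.028 -0.047  0.019] turn units [-0.025  0.027 -0.005] shift after turn [-0.028 -0.047  0.019]
```

```bash
python3 -m jog '[[0,0,0,0,0,0,40],[0,0,0,0,0,0,40]]';python3 -m jog '[[0,0,0,0,0,0,56],[0,0,0,0,0,0,62],[0,0,0,0,0,0,70],[0,0,0,0,0,0,75],[0,0,0,0,0,0,75],[0,0,0,0,0,0,75]]';python3 - <<'E'
from h import *
d,o=wristcam();cv2.imwrite('pics/w8.png',d['pixels'][:,:,::-1])
E
```

```text
t: 13.1
position: [582.4, 219.5, 90.9]
ee_rot: [0.927, 0.374, -0.001, -0.001]
ft_force: [0.7, -0.2, -1.2]
width: 0.571
t: 13.7
position: [582.6, 219.0, 89.7]
ee_rot: [0.927, 0.374, -0.002, -0.0]
ft_force: [0.3, 0.4, -0.1]
width: 0.875
```

View pics/w8.png

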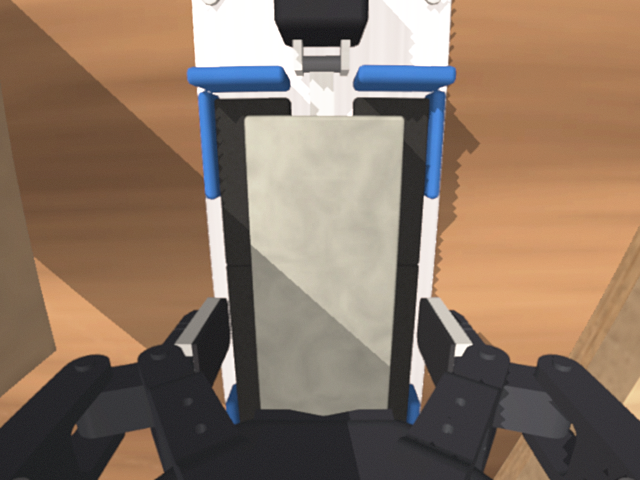

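```bash
python3 -m jog '[[0,0,0,0,0,-0.3,80],[0,0,0,0,0,-0.3,80],[0,0,0,0,0,-0.4,80],[0,0,0,0,0,-0.4,80],[0,0,0,0,0,-0.6,80],[0,0,0,0,0,-0.8,80],[0,0,0,0,0,-0.8,80],[0,0,0,0,0,-0.8,80]]';python3 -m jog '[[0,0,0,0,0,-0.8,80],[0,0,0,0,0,-0.8,80],[0,0,0,0,0,-0.8,80],[0,0,0,0,0,-0.4,80],[0,0,0,0,0,0,80]]'
python3 - <<'E'
from h import *
d,o=wristcam();cv2.imwrite('pics/w9.png',d['pixels'][:,:,::-1]);np.savez('w9.npz',**{k:np.array(v) for k,v in d.items()})
s=r.get_image('side');cv2.imwrite('pics/s9.png',cv2.resize(s['pixels'][240:400,220:400,::-1],None,fx=4,fy=3.7))
E
```

```text
t: 14.55
position: [581.8, 218.8, 229.6]
ee_rot: [0.927, 0.374, -0.003, -0.001]
ft_force: [-0.4, -0.5, -0.2]
width: 0.938
t: 15.05
position: [582.9, 219.2, 329.1]
ee_rot: [0.927, 0.374, 0.005, 0.001]
ft_force: [-0.3, -0.0, -0.6]
width: 0.935
```

View pics/w9.png

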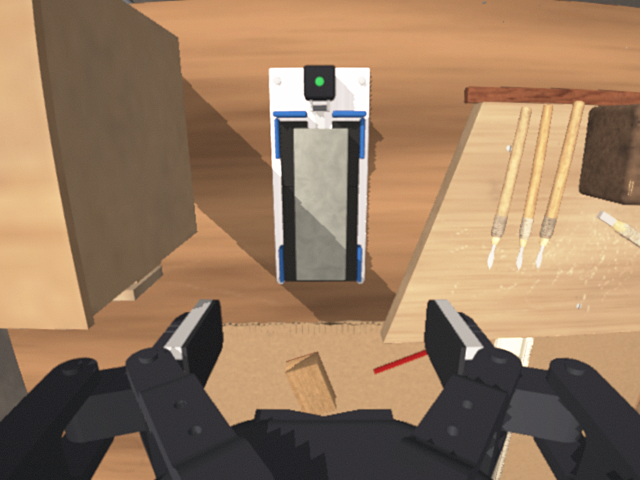

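View pics/s9.png

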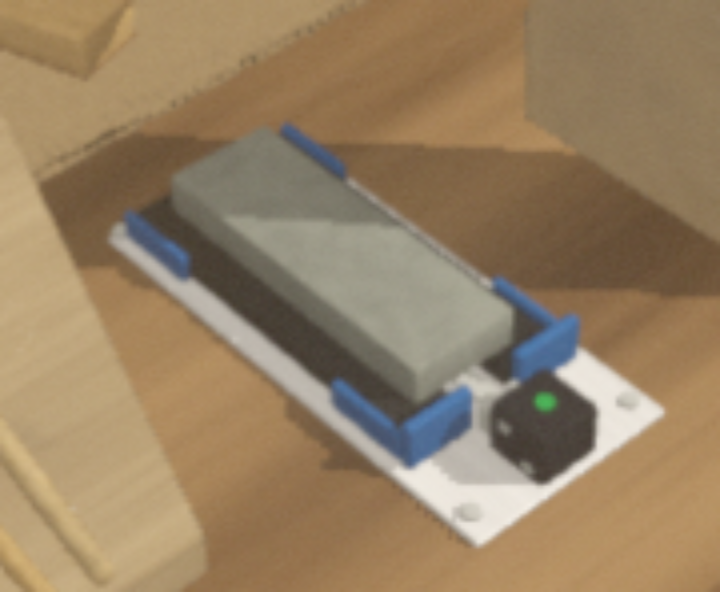

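```bash
python3 -c "
from workcell import r
o=r.get_obs();print(o['t'],o['ft_force'],abs(o['qvel']).max());print(r.job_done())"
```

```text
15.15 [-1.40962177  0.10077775 -0.31183271] 0.03154728893643444
the job is handed in; nothing more can be done
None
```

The whetstone is lying in the holder with its end over the switch lever, and I handed the job in at about 15 s of the 42 s allowed.

I gripped the stone across its width at mid length and carried it past the far side of the chest. I lowered it until it was firmly on the bed: the vertical force on the tool went from about −3 N hanging to +18 N pressing. The tool was then 16 mm above its grasp height, matching the bed. I eased that force off, then opened the fingers and lifted straight up to about 330 mm.

The last side and wrist pictures show:
- **Position:** the stone lies flat and parallel between the lips, about central (within roughly 3 mm sideways), with about 12 mm left to the fence.
- **Lever:** its roller is hidden under the stone, so I judged it pressed from the flat seating and the height. The lever angle was not measured.
- **Robot:** the arm is clear of everything.

The small, slow steps near the bed gave noisy forces and drifted about 2 mm sideways. I mostly corrected this before letting go; nothing else disagreed.

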